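Pop the touch-latch lid of the sachet box and push it open

TASK

Open the wider of the two grey boxes with the fingertips, gripping nothing: gently press the front part of its lid down until the touch catch lets go, then take the fingers away so that the spring throws the lid ajar by itself. Then push the lid's front edge back with the outside of the fingers until the lid has gone past upright and stays open. Leave the narrow box shut, the sachets in the wide box, and the things standing around where they are.

Things in the scene. Friction and masses are not known exactly. Their poses are not given: they have to be found in the camera images.
- wide_box: The box to open, fixed to the table: grey, 95 deep (x) x 120 wide (y) x 60 mm high. Its aluminium lid overlaps it: 129 mm wide, 102 mm from hinge line to front edge, top face 70 mm above the table when shut; its skirt at front and sides reaches 10 mm below the hinge line. Origin: centre of the underside; z up, -x is the front (towards the robot, turned by the yaw); hinge along y at the back (+x).
- wide_lid (a joint): Lid angle, rad (noisy by about 0.01). 0 shut and latched; -0.055 pressed to its stop (front edge 5.5 mm down, under 6 N until the stop). At about -0.037 (3.8 mm) the catch lets go; once the fingers lift, a spring raises the lid in about a second to 0.9, where it waits. From there it is pushed on against slight friction (2 N); 1.57 upright, 2.05 stop; past upright it stays open.
- wide_lid_press (a point): Point to press on the wide box's lid: on its top face, midway along y, 15 mm behind its front edge; moves with the lid. Its axes are the lid's own (z out of the top face).
- wide_lid_hinge (a point): Midpoint of the wide lid's hinge line, on the box, 66 mm above the table, 50 mm behind the box's middle; axes as the box's (y along the hinge). Under the lid a 50 mm catch stem hangs near its left (+y) end, 38 mm from the middle and 27 mm behind the front edge, and stands out towards the robot when the lid is up; the rest of the front edge is clear to push.
- narrow_box: The other box, to be left shut: same build, depth and height, but only 75 mm wide (lid 84 mm). Origin: centre of its underside; axes as for the wide box. The two boxes stand on either side of the long blue heat sealer, either one on either side.
- narrow_lid (a joint): Angle of the narrow box's lid, rad: 0 = shut and latched, negative = pressed, positive = open.
- sachet_1: Small white flat sachet, 30 x 44 x 7 mm, lying loose on the floor of the wide box, under the lid. Origin at its underside centre.
- sachet_2: A second such sachet in the wide box.
- gold_jar: Bystander: jar with gold lid, 71 mm across, 99 mm high, at the far left of the table. Origin at its underside centre.
- white_jar: Bystander: jar with whitish cover, 69 mm across, 99 mm high, at the near right. Origin at its underside centre.
- stamp: Bystander: wooden hand stamp, 26 x 48 x 92 mm, standing at the near left. Origin at its underside centre.
- tape: Bystander: roll of tape lying flat, 92 mm across, 48 mm high, at the near right. Origin at its underside centre.
There are look-alikes about, which are no part of the job. Leave any red or turquoise look-alike of the narrow_box alone.

How it is judged:
On the way, in this order (a step that is already met when the one before it is completed fails the run):
1. the wide lid is pressed down by the fingers to where its catch lets go (value of joint wide_lid below -0.03 rad and contact force between the fingers and wide_box above 0.3 N), for 0.02 s.
2. the wide lid stands ajar on its spring, untouched (value of joint wide_lid between 0.7 and 1.15 rad and contact force between each of the arm, the fingers and wide_box below 0.05 N), for 0.2 s.
3. the wide lid is pushed back past upright (value of joint wide_lid above 1.6 rad), for 0.1 s.
At the end, for the whole second after the job is handed in: The wide box's lid stands open past upright (more than 1.6 rad) and at rest, the narrow box's lid is still shut, both sachets lie in the wide box, and the jars, the stamp and the tape are within 30 mm of where they stood (value of joint wide_lid above 1.6 rad and velocity of joint wide_lid below 0.3 rad/s and value of joint narrow_lid between -0.02 and 0.05 rad and z of each of sachet_1, sachet_2 in the frame of wide_box below 0.03 m and horizontal distance between each of sachet_1, sachet_2 and wide_box below 0.08 m and distance of each of gold_jar, white_jar, stamp, tape from where it was at the start of the episode below 0.03 m); the robot touches nothing.
It fails at once if the wide box or its lid is pressed or squeezed with more than 35 N (contact force between the fingers and wide_box above 35 N).
It fails at once if the narrow box's lid is pressed in or opened (value of joint narrow_lid below -0.02 rad or value of joint narrow_lid above 0.05 rad).
It fails at once if a sachet is lifted (z of any of sachet_1, sachet_2 in the frame of wide_box above 0.03 m).
It fails at once if a bystander is displaced or lifted (distance of any of gold_jar, white_jar, stamp, tape from where it was at the start of the episode above 0.03 m).
It also fails if it takes over 42 s, if anything falls off the work surface, if the arm or the gripper's body presses on something with over 40 N, if the wrist force passes 120 N, or if a joint passes its speed limit or range.

ROBOT

A 6-joint arm with a two-finger parallel gripper is mounted at the origin on the work surface; the furniture and walls round the work are solid. World frame = base frame: x ahead of the robot, y to its left, z up, the work surface at z = 0. Lengths are in m, angles in rad, forces in N, time in s.
With the tool pointing down it reaches from about 0.275 to 0.825 m from the base axis. Payload 5.2 kg.
Tool frame: the origin (TCP) lies between the finger pads; the fingertips stand 25 mm ahead of it and the grasp point (between the pads) lies 6 mm ahead of it; z points along the fingers, y is the direction in which the jaws open and shut (so a half turn about z gives the same grasp; the last joint's range is limited). The gripper opens to 93 mm and grips with 3 to 60 N. Pads are 15 mm wide; open, the fingers measure 128 mm over their backs; the gripper's body (75 mm by 188 mm) begins 65 mm behind the grasp point.
Start: joints at [1.032, 0.259, 1.535, -0, 1.348, -0.203], TCP at [0.181, 0.519, 0.244] pointing down, gripper open.
Joint ranges: [-3.14, 3.14], [-0.91, 2.08], [0.19, 2.58], [-1.22, 4.36], [0.22, 2.71], [-3.12, 3.12]. Speed limits (rad/s): [2.57, 2.57, 3.14, 3.14, 3.14, 3.14].

INTERFACE

Orientations are given as a 3x3 rotation matrix whose columns are the frame's x, y, z axes.
In Python, from plant import monitor, cams, hand_in gives the robot as it stands.
- The arm moves only by the tool send_rows, never from a script. Its argument "series" is a list that holds one entry, the list of rows, each a list of 7 numbers: the turn, a rotation vector about the tool's x, y, z in rad, then the shift along the tool's x, y, z in mm, then the finger opening in mm, from 0 to 93. A call has 1 to 5 rows; each row is the pose to reach, as a shift and turn from the pose commanded when the call began, along the tool's axes at that moment; what a row does not reach only later rows make up. A row lasts 1/12 s, in which the tool goes at most 41.7 mm and 7.16 degrees, less where a joint would pass 70% of its speed; a pose out of reach is approached as far as the arm can. A call with a gripper value outside its range is refused whole. The fingers move at their own pace and stop on an object; the grip force is fixed at half the most. Time passes only in rows, so rows that repeat a pose let the fingers close. It gives the time, the measured TCP pose, the force and the opening at its end, in the units of the state.
- monitor.state(): the state, without advancing time (a new reading comes with each control period).
- cams.snapshot(name): name is "scene" or "top" or "wrist"; returns (picture, depth): 384x512x3 uint8, red, green, blue; 384x512 float32, m along the optical axis (not along the pixel's ray), 0 where there is no reading.
- cams.camera_model(name): a dict with "mtx" (3x3 intrinsics, pixels), "view" (4x4, takes a point from world to camera coordinates); the wrist camera has in their place "tool_from_camera" (4x4, takes a point from camera to tool coordinates, whose origin is the TCP and whose axes are the flange's). Camera axes: x right, y down, z forward; pixel columns grow to the right and rows downward; lengths in m; the calibration is good to about 2 mm. A picture is of the moment at which its call begins: read the wrist's pose just before it. camera_model takes no time and is no camera call.
- hand_in(): hands the job in, once; it reports no verdict.
The state is a dict: "t": time; "q": joint angles; "joint_vel": joint speeds; "tau": joint torques, N m; "tcp_pos": TCP position; "ee_rot": TCP orientation; "force": force on the tool from outside, world axes, zero at the start; "wrist_torque": the same for the moment, N m; "width": finger opening in m.
Only numpy, scipy, OpenCV 4.12 (cv2) and the standard library are available. Lean on these libraries where they do the work, as an engineer would, in place of code of your own. Each camera call takes 0.05 s, during which the arm holds its last target.

## Working session

There is one attempt and no reset: what is moved stays moved. The work goes in short steps, Python scripts to look and compute and a tool call to move; the robot and the scene stay as the last step left them, time stands still between calls to the robot, and variables do not carry over. Pictures are saved under pics/ and viewed, and the job is handed in when it is done.

Besides the shell and the picture viewer there is one more tool, called by a JSON object that holds its "api" and its "payload", one argument or row to a line. send_rows: Moves the arm, as the interface text tells. Its arguments: {"type":"object","properties":{"series":{"type":"array","items":{"type":"array","items":{"type":"array","items":{"type":"number"}}}}},"required":["series"]}

```bash
mkdir -p pics; ls
python3 - <<'E'
from plant import monitor, cams
import cv2,numpy as np
s=monitor.state();print({k:np.round(v,3).tolist() for k,v in s.items()})
for n in("scene","top"):
    p,d=cams.snapshot(n);cv2.imwrite(f"pics/{n}0.png",p[:,:,::-1]);np.savez(f"pics/{n}0.npz",p=p,d=d,**{k:v for k,v in cams.camera_model(n).items()})
    print(cams.camera_model(n))
E
```

```text
pics
{'t': 0.0, 'q': [1.032, 0.259, 1.536, 0.0, 1.348, -0.203], 'joint_vel': [0.0, -0.0, -0.001, -0.001, -0.001, -0.001], 'tau': [0.0, -43.73, -28.401, 0.072, 0.041, -0.0], 'tcp_pos': [0.181, 0.519, 0.243], 'ee_rot': [[-0.944, 0.33, -0.001], [0.33, 0.944, -0.002], [0.0, -0.002, -1.0]], 'force': [0.309, -0.734, 0.198], 'wrist_torque': [-0.081, -0.022, 0.003], 'width': 0.093}
{'mtx': array([[461.65052031,   0.        , 252.19592451],
       [  0.        , 461.65052031, 188.58881039],
       [  0.        ,   0.        ,   1.        ]]), 'view': array([[ 0.81758696, -0.57570373, -0.01080668, -0.4204748 ],
       [-0.40564893, -0.56256045, -0.72039898,  0.27568983],
       [ 0.40865697,  0.59337253, -0.69347568,  1.17192892],
       [ 0.        ,  0.        ,  0.        ,  1.        ]])}
{'mtx': array([[436.26400292,   0.        , 263.85574347],
       [  0.        , 436.26400292, 194.32067365],
       [  0.        ,   0.        ,   1.        ]]), 'view': array([[ 0.00397347, -0.99997417, -0.00598872,  0.01930258],
       [-0.99610466, -0.0034304 , -0.08811212,  0.53762537],
       [ 0.0880893 ,  0.0063155 , -0.99609256,  1.49099005],
       [ 0.        ,  0.        ,  0.        ,  1.        ]])}
```

View pics/scene0.png

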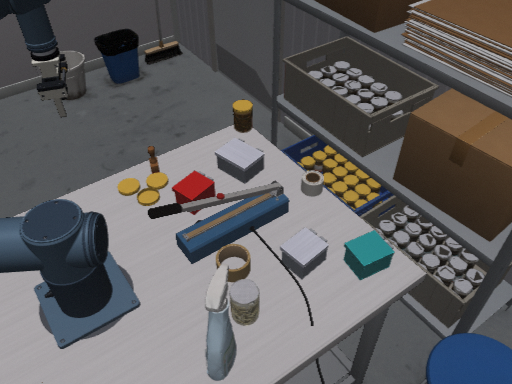

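View pics/top0.png

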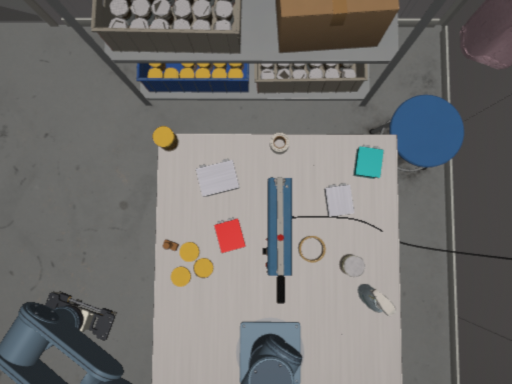

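Candidates in the top picture are grey box A at (217,178), grey box B at (340,200), the red look-alike at (230,236) and the turquoise look-alike at (369,162). A looks like the wider grey box, so I'll measure it and check it in a crop.

```bash
cat > h.py <<'E'
import numpy as np,cv2
def world(f):
    z=np.load(f);d=z['d'];K=z['mtx'];V=z['view']
    v,u=np.mgrid[:384,:512]
    P=np.stack([(u-K[0,2])/K[0,0]*d,(v-K[1,2])/K[1,1]*d,d],-1)
    return (P-V[:3,3])@V[:3,:3],d,z['p']
E
python3 - <<'E'
from h import *
for f,rois in(("pics/top0.npz",dict(A=(185,150,250,205),B=(315,175,365,225))),("pics/scene0.npz",dict(A=(205,130,275,190),B=(270,220,335,280)))):
    W,d,p=world(f)
    for n,(a,b,c,e) in rois.items():
        w=W[b:e,a:c].reshape(-1,3);w=w[d[b:e,a:c].ravel()>0]
        m=(w[:,2]>.062)&(w[:,2]<.08);q=w[m]
        r=cv2.minAreaRect((q[:,:2]*1000).astype(np.float32))
        print(f,n,m.sum(),np.round(r[0],1),np.round(r[1],1),round(r[2],1),np.median(q[:,2]).round(4),"med",np.median(q[:,:2],0).round(4))
    # table
    if 'top' in f:
        for n,(u,v) in dict(gold=(164,137),stamp=(170,245),cup=(280,143),white=(353,265),tape=(312,249),sealer=(280,220),bottle=(380,300),red=(230,236)).items(): print(n,W[v,u].round(3))
z=np.load("pics/top0.npz")['p']
c=z[120:240,150:400];cv2.imwrite("pics/crop0.png",cv2.resize(c,None,fx=3,fy=3,interpolation=3)[:,:,::-1])
E
```

```text
pics/top0.npz A 1116 [592.5 181.8] [105.2 129.2] 14.2 0.069 med [0.5889 0.18  ]
pics/top0.npz B 763 [ 531.2 -256.5] [123.8 139.2] 7.9 0.0695 med [ 0.5155 -0.2313]
gold [0.722 0.356 0.098]
stamp [0.362 0.338 0.048]
cup [ 0.723 -0.035  0.002]
white [ 0.301 -0.27   0.096]
tape [ 0.349 -0.147 -0.   ]
sealer [ 0.445 -0.031  0.137]
bottle [ 0.216 -0.311  0.272]
red [0.393 0.134 0.066]
pics/scene0.npz A 992 [527.  163.8] [247.6 132.6] 13.1 0.0702 med [0.5842 0.1669]
pics/scene0.npz B 1069 [ 521.1 -232.1] [109.4  85.9] 8.1 0.0699 med [ 0.5154 -0.2357]
```

View pics/crop0.png

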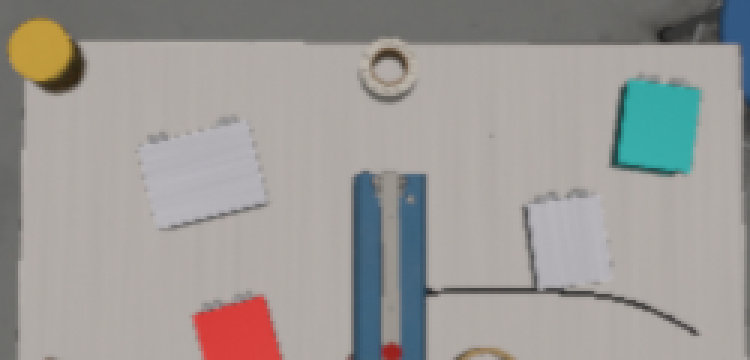

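A at (217,178) is the wide box: its fitted lid measures 105x129 mm, against about 86 mm wide for B in the scene view. The hinge tabs are at its back, so its yaw is about +14°. Next I'll refine the pose.

Run:
```python
from h import *
for f,(a,b,c,e) in(("pics/top0.npz",(190,152,246,202)),("pics/scene0.npz",(205,130,275,190))):
    W,d,p=world(f)
    w=W[b:e,a:c].reshape(-1,3);rgb=p[b:e,a:c].reshape(-1,3)
    m=(d[b:e,a:c].ravel()>0)&(w[:,2]>.064)&(w[:,2]<.078)&(w[:,0]<.68)&(w[:,0]>.5)&(w[:,1]<.28)&(w[:,1]>.09);q=w[m][:,:2]
    for it in range(3):
        best=None
        for th in np.radians(np.arange(8,20,.25)):
            R=np.array([[np.cos(th),np.sin(th)],[-np.sin(th),np.cos(th)]]);r=q@R.T
            ext=[np.percentile(r[:,i],[1.5,98.5]) for i in(0,1)]
            ar=(ext[0][1]-ext[0][0])*(ext[1][1]-ext[1][0])
            if best is None or ar<best[0]: best=(ar,th,ext,R)
    ar,th,ext,R=best;ce=R.T@[np.mean(x) for x in ext]
    print(f,len(q),np.degrees(th),np.round(ext,4).tolist(),"size",[float(x[1]-x[0]) for x in ext],"centre",ce.round(4),"mean",q.mean(0).round(4))
```

```text
pics/top0.npz 1063 14.999999999999998 [[0.5682, 0.667], [-0.0403, 0.0845]] size [0.09879599466908817, 0.12476644466843084] centre [0.5908 0.1812] mean [0.5898 0.1807]
pics/scene0.npz 864 13.25 [[0.5679, 0.6689], [-0.0247, 0.1017]] size [0.10100761030917538, 0.12643203876650624] centre [0.5931 0.1792] mean [0.591  0.1765]
```

{"api": "send_rows", "payload": {
  "series": [
    [[0,0,0,-20,-8,0,60],[0,0,-0.05,-55,-23,0,30],[0,0,-0.15,-90,-38,0,0],[0,0,-0.25,-125,-53,0,0],[0,0,-0.35,-160,-68,0,0]]
  ]
}}

```text
t: 0.52
tcp_pos: [0.3104, 0.401, 0.2433]
ee_rot: [[-1.0, -0.02, -0.001], [-0.02, 1.0, -0.0], [0.001, -0.0, -1.0]]
force: [0.7, -0.7, -0.4]
width: 0.0639
```

```bash
cat > m.py <<'E'
from plant import monitor
import numpy as np
s=monitor.state();p=np.array(s['tcp_pos']);R=np.array(s['ee_rot'])
u=np.array([.9694,.2453,0]);v=np.array([-.2453,.9694,0])
c=np.array([.5925,.180,0])
import sys
print('t',s['t'],'tcp',p.round(4),'box',((p-c)@u).round(4),((p-c)@v).round(4),'tipz',(p+.025*R[:,2])[2].round(4),'F',np.round(s['force'],2),'w',s['width'])
yaw=np.arctan2(R[1,1],R[0,1]);print('z',R[:,2].round(3),'rotz needed',round(-(np.radians(104.2)-yaw),3))
if len(sys.argv)>1:
    a=[float(x) for x in sys.argv[1:4]] # box x,y, tipz
    tgt=c+a[0]*u+a[1]*v; tgt[2]=a[2]+.025
    print('tool shift mm',(R.T@(tgt-p)*1000).round(1))
E
python3 m.py -.037 0 .12
```

```text
t 0.5167 tcp [0.3104 0.401  0.2433] box -0.2192 0.2835 tipz 0.2183 F [ 0.68 -0.7  -0.41] w 0.0639481249127876
z [-0.001 -0.    -1.   ] rotz needed -0.228
tool shift mm [-241.6 -234.9   98.3]
```

{"api": "send_rows", "payload": {
  "series": [
    [[0,0,-0.08,-25,-24,5,0],[0,0,-0.16,-50,-48,10,0],[0,0,-0.228,-75,-72,15,0],[0,0,-0.228,-100,-97,20,0],[0,0,-0.228,-125,-121,25,0]]
  ]
}}

```text
t: 0.93
tcp_pos: [0.4373, 0.2816, 0.2181]
ee_rot: [[-0.971, -0.24, -0.001], [-0.24, 0.971, -0.0], [0.001, -0.0, -1.0]]
force: [0.4, 0.7, 1.3]
width: 0.031
```

```bash
python3 m.py -.037 0 .12
```

```text
t 0.9333 tcp [0.4373 0.2816 0.2181] box -0.1255 0.1365 tipz 0.1931 F [0.36 0.73 1.26] w 0.03100306626062944
z [-0.001 -0.    -1.   ] rotz needed -0.005
tool shift mm [ -89.3 -136.1   73.1]
```

{"api": "send_rows", "payload": {
  "series": [
    [[0,0,-0.005,-18,-28,8,0],[0,0,-0.005,-40,-60,20,0],[0,0,-0.005,-62,-95,35,0],[0,0,-0.005,-80,-122,52,0],[0,0,-0.005,-89,-136,68,0]]
  ]
}}

```text
t: 1.35
tcp_pos: [0.5584, 0.1692, 0.1495]
ee_rot: [[-0.97, -0.242, 0.001], [-0.242, 0.97, -0.001], [-0.001, -0.001, -1.0]]
force: [-0.1, -0.8, -0.0]
width: 0.001
```

{"api": "send_rows", "payload": {
  "series": [
    [[0,0,0,0,0,0,0],[0,0,0,0,0,0,0],[0,0,0,0,0,0,0]]
  ]
}}

```text
t: 1.6
tcp_pos: [0.555, 0.173, 0.1507]
ee_rot: [[-0.97, -0.245, -0.001], [-0.245, 0.97, 0.0], [0.001, 0.001, -1.0]]
force: [-0.3, 0.5, 0.6]
width: 0.0008
```

```bash
python3 m.py -.037 0 .085
python3 - <<'E'
from plant import cams
import cv2
p,d=cams.snapshot("scene");cv2.imwrite("pics/s1.png",cv2.resize(p[90:240,160:340],None,fx=4,fy=4)[:,:,::-1])
p,d=cams.snapshot("wrist");cv2.imwrite("pics/w1.png",p[:,:,::-1])
E
```

```text
t 1.6 tcp [0.555  0.173  0.1507] box -0.0381 0.0024 tipz 0.1257 F [-0.26  0.55  0.63] w 0.0007687639115212753
z [-0.001  0.    -1.   ] rotz needed -0.001
tool shift mm [-1.1 -2.5 40.7]
```

View pics/s1.png

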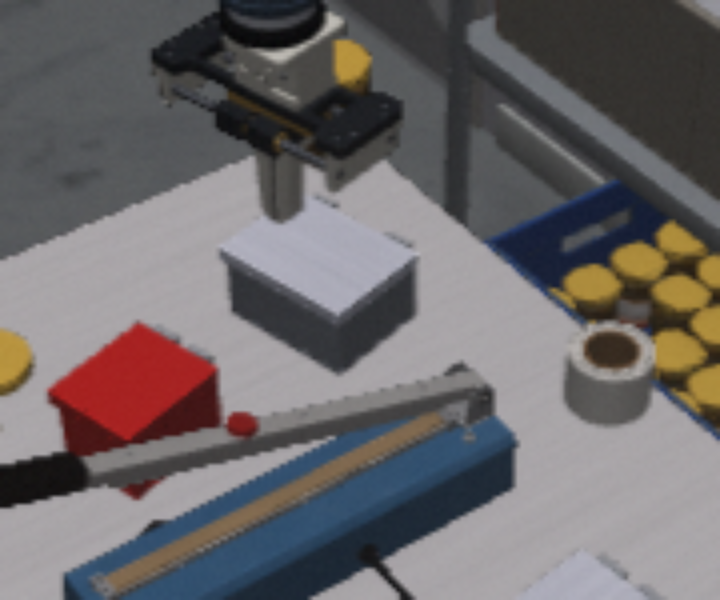

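View pics/w1.png

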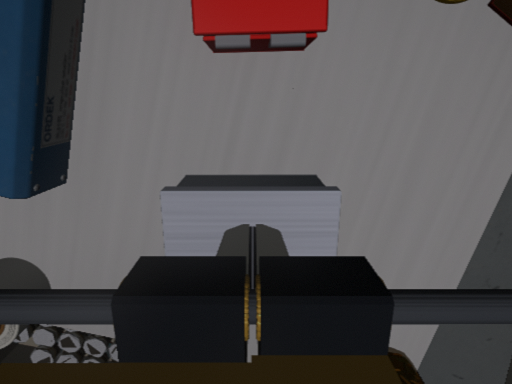

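The wrist view shows the closed fingertips at (253,228). They are centred over the lid, which spans columns 162–340, and behind its front edge at row 188, with the edge parallel to the jaws. Going down.

{"api": "send_rows", "payload": {
  "series": [
    [[0,0,0,-1,-2,15,0],[0,0,0,-1,-2,32,0],[0,0,0,-1,-2,45,0],[0,0,0,-1,-2,50,0],[0,0,0,-1,-2,50,0]]
  ]
}}

```text
t: 2.12
tcp_pos: [0.5559, 0.1717, 0.1003]
ee_rot: [[-0.969, -0.246, -0.001], [-0.246, 0.969, -0.0], [0.001, 0.0, -1.0]]
force: [0.0, 0.4, 0.4]
width: 0.0005
```

```bash
python3 m.py -.037 0 .070
```

```text
t 2.1167 tcp [0.5559 0.1717 0.1003] box -0.0375 0.0009 tipz 0.0753 F [0.04 0.42 0.44] w 0.0004877298148652099
z [-0.001 -0.    -1.   ] rotz needed 0.001
tool shift mm [-0.5 -0.9  5.3]
```

{"api": "send_rows", "payload": {
  "series": [
    [[0,0,0,0,0,2,0],[0,0,0,0,0,4,0],[0,0,0,0,0,5.5,0],[0,0,0,0,0,6.5,0],[0,0,0,0,0,6.5,0]]
  ]
}}

```text
t: 2.53
tcp_pos: [0.5574, 0.1709, 0.0946]
ee_rot: [[-0.97, -0.245, 0.001], [-0.245, 0.97, 0.0], [-0.001, 0.0, -1.0]]
force: [1.0, 0.1, 0.9]
width: 0.0004
```

{"api": "send_rows", "payload": {
  "series": [
    [[0,0,0,0,0,1,0],[0,0,0,0,0,2,0],[0,0,0,0,0,2,0]]
  ]
}}

```text
t: 2.78
tcp_pos: [0.5574, 0.1709, 0.0923]
ee_rot: [[-0.97, -0.245, 0.001], [-0.245, 0.97, 0.0], [-0.001, 0.0, -1.0]]
force: [1.2, 0.2, 2.4]
width: 0.0007
```

{"api": "send_rows", "payload": {
  "series": [
    [[0,0,0,0,0,1,0],[0,0,0,0,0,1,0]]
  ]
}}

```text
t: 2.95
tcp_pos: [0.5574, 0.1708, 0.0912]
ee_rot: [[-0.97, -0.245, 0.001], [-0.245, 0.97, 0.0], [-0.001, -0.0, -1.0]]
force: [0.8, 0.5, 1.5]
width: 0.0006
```

{"api": "send_rows", "payload": {
  "series": [
    [[0,0,0,0,0,1,0],[0,0,0,0,0,1,0]]
  ]
}}

```text
t: 3.12
tcp_pos: [0.5574, 0.1708, 0.0907]
ee_rot: [[-0.97, -0.245, 0.001], [-0.245, 0.97, 0.0], [-0.001, -0.0, -1.0]]
force: [-0.2, 0.3, 5.2]
width: 0.0004
```

{"api": "send_rows", "payload": {
  "series": [
    [[0,0,0,0,0,0.5,0],[0,0,0,0,0,0.5,0]]
  ]
}}

```text
t: 3.28
tcp_pos: [0.5574, 0.1708, 0.0907]
ee_rot: [[-0.97, -0.245, 0.001], [-0.245, 0.97, 0.0], [-0.001, -0.0, -1.0]]
force: [-1.6, -0.2, 8.4]
width: 0.0004
```

```bash
python3 m.py -.037 0 .070
```

```text
t 3.2833 tcp [0.5574 0.1708 0.0907] box -0.0363 -0.0003 tipz 0.0657 F [-1.6  -0.24  8.38] w 0.0004129841956593169
z [ 0.001  0.    -1.   ] rotz needed -0.001
tool shift mm [ 0.7  0.3 -4.3]
```

The height has stopped changing and the force has risen to 8.4 N, so the lid is at its stop. Now I take the fingers away quickly, up and to the front.

{"api": "send_rows", "payload": {
  "series": [
    [[0,0,0,14,0,-25,0],[0,0,0,40,0,-50,0],[0,0,0,70,0,-70,0],[0,0,0,100,0,-80,0],[0,0,0,110,0,-80,0]]
  ]
}}

```text
t: 3.7
tcp_pos: [0.4475, 0.1434, 0.1711]
ee_rot: [[-0.97, -0.245, 0.0], [-0.245, 0.97, -0.0], [0.0, -0.0, -1.0]]
force: [-0.2, 0.5, 0.5]
width: 0.0003
```

{"api": "send_rows", "payload": {
  "series": [
    [[0,0,0,0,0,0,0],[0,0,0,0,0,0,0],[0,0,0,0,0,0,0],[0,0,0,0,0,0,0],[0,0,0,0,0,0,0]]
  ]
}}

```text
t: 4.12
tcp_pos: [0.4512, 0.1439, 0.1688]
ee_rot: [[-0.97, -0.245, -0.001], [-0.245, 0.97, -0.0], [0.001, 0.0, -1.0]]
force: [0.8, 0.8, 0.7]
width: 0.0003
```

{"api": "send_rows", "payload": {
  "series": [
    [[0,0,0,0,0,0,0],[0,0,0,0,0,0,0],[0,0,0,0,0,0,0],[0,0,0,0,0,0,0],[0,0,0,0,0,0,0]]
  ]
}}

```text
t: 4.53
tcp_pos: [0.4504, 0.1439, 0.1696]
ee_rot: [[-0.97, -0.245, -0.0], [-0.245, 0.97, -0.0], [0.0, 0.0, -1.0]]
force: [-0.0, 0.7, -0.2]
width: 0.0006
```

{"api": "send_rows", "payload": {
  "series": [
    [[0,0,0,0,0,0,0],[0,0,0,0,0,0,0],[0,0,0,0,0,0,0],[0,0,0,0,0,0,0],[0,0,0,0,0,0,0]]
  ]
}}

```text
t: 4.95
tcp_pos: [0.4504, 0.1439, 0.1697]
ee_rot: [[-0.97, -0.245, 0.0], [-0.245, 0.97, 0.0], [-0.0, -0.0, -1.0]]
force: [0.1, 0.3, -0.6]
width: 0.0004
```

```bash
python3 m.py -.08 -.015 .125
python3 - <<'E'
from plant import cams
import cv2,numpy as np
p,d=cams.snapshot("scene");cv2.imwrite("pics/s2.png",cv2.resize(p[90:240,160:340],None,fx=4,fy=4)[:,:,::-1])
np.savez("pics/s2.npz",p=p,d=d,**cams.camera_model("scene"))
from h import world
W,d,p=world("pics/s2.npz")
c=np.array([.5925,.18,0]);u=np.array([.9694,.2453,0]);v=np.array([-.2453,.9694,0])
q=W.reshape(-1,3)-c;X=np.c_[q@u,q@v,q[:,2]]
m=(abs(X[:,0])<.07)&(abs(X[:,1])<.06)&(X[:,2]>.08)&(X[:,2]<.19)&(d.ravel()>0)
print(m.sum());k=np.polyfit(X[m][:,0],X[m][:,2],1);print(k,np.arctan(-k[0]),np.percentile(X[m],[0,50,100],axis=0).round(3))
E
```

```text
t 4.95 tcp [0.4504 0.1439 0.1697] box -0.1466 -0.0002 tipz 0.1447 F [ 0.06  0.31 -0.57] w 0.0003937872963961579
z [ 0.  0. -1.] rotz needed -0.001
tool shift mm [-66.6 -14.8  19.7]
99
[-1.27308275  0.12749825] 0.9049627510068633 [[-0.019 -0.06   0.08 ]
 [-0.011 -0.026  0.143]
 [ 0.041  0.006  0.149]]
```

View pics/s2.png

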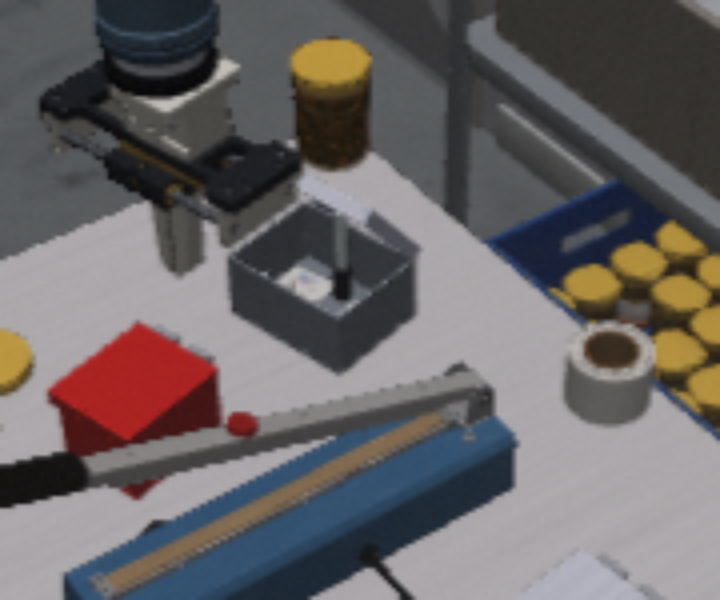

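The lid has sprung to about 0.90 rad and stands untouched. The stem shows at crop (342,255). Before choosing where to push, I'll check which end of the lid it is on.

Run:
```python
from plant import cams
import numpy as np
M=cams.camera_model("scene");K=M['mtx'];V=M['view']
c=np.array([.5925,.18,0]);u=np.array([.9694,.2453,0]);v=np.array([-.2453,.9694,0])
def pr(x,y,z):
    P=V[:3,:3]@(c+x*u+y*v+[0,0,z])+V[:3,3];q=K@P;q=q[:2]/q[2];return ((q-[160,90])*4).round()
for y in(.038,-.038): print(y,'stem base',pr(.003,y,.125),'tip',pr(-.036,y,.094))
for y in(.0645,-.0645): print('front corner',y,pr(-.013,y,.146))
```

```text
0.038 stem base [283. 173.] tip [251. 227.]
-0.038 stem base [355. 211.] tip [323. 267.]
front corner 0.0645 [243. 147.]
front corner -0.0645 [368. 213.]
```

Run:
```python
from plant import cams
import cv2
p,d=cams.snapshot("wrist");cv2.imwrite("pics/w2.png",p[:,:,::-1])
p,d=cams.snapshot("top");cv2.imwrite("pics/t2.png",cv2.resize(p[120:240,150:300],None,fx=5,fy=5)[:,:,::-1])
```

```text
(no output)
```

View pics/w2.png

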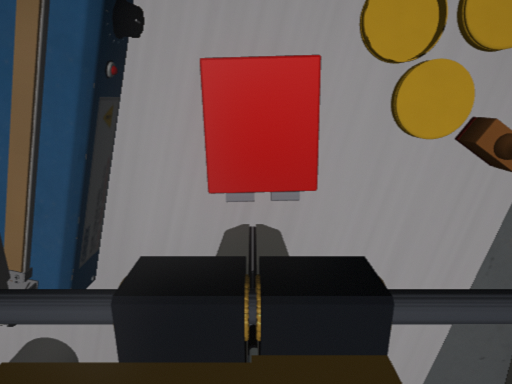

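View pics/t2.png

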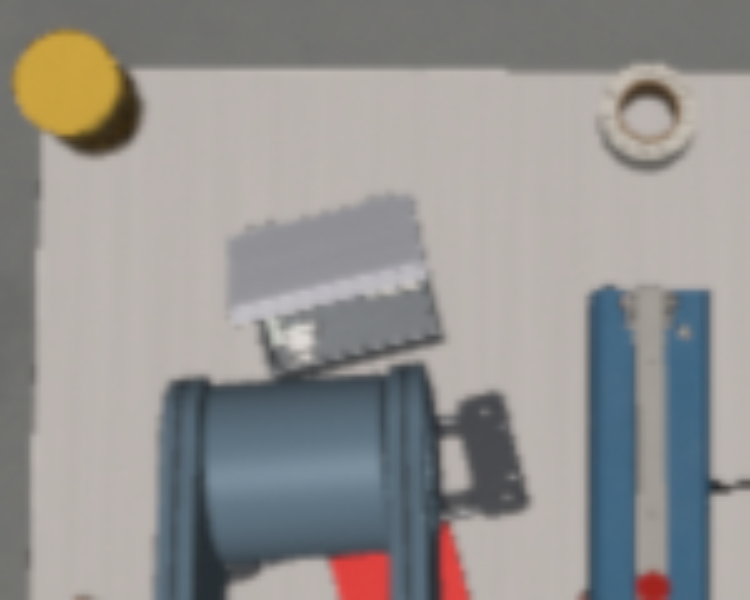

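Run:
```python
from h import *
W,d,p=world("pics/s2.npz")
c=np.array([.5925,.18,0]);u=np.array([.9694,.2453,0]);v=np.array([-.2453,.9694,0])
for cy in range(200,310,8):
    o=[]
    for cx in(330,336,342,348,354):
        r,k=90+cy//4,160+cx//4;q=W[r,k]-c
        o.append((round(q@u*1000),round(q@v*1000),round(q[2]*1000),tuple(int(z) for z in p[r,k])))
    print(cy,*o)
```

```text
200 (-18, -29, 144, (174, 173, 187)) (-13, -33, 143, (173, 172, 185)) (-14, -38, 146, (173, 172, 185)) (-9, -42, 145, (174, 174, 187)) (-7, -44, 145, (170, 169, 181))
208 (54, 38, 59, (60, 60, 65)) (-19, -38, 141, (156, 157, 167)) (-19, -42, 144, (178, 178, 190)) (-15, -47, 144, (175, 175, 188)) (-11, -47, 141, (173, 173, 186))
216 (46, 30, 60, (57, 58, 64)) (25, 2, 87, (89, 90, 91)) (22, -5, 92, (97, 98, 99)) (111, 67, 1, (141, 139, 145)) (-16, -51, 139, (162, 160, 171))
224 (50, 35, 46, (47, 49, 54)) (26, 3, 78, (89, 92, 93)) (23, -3, 82, (89, 90, 91)) (45, 8, 63, (104, 106, 112)) (53, 11, 57, (128, 127, 133))
232 (49, 34, 39, (51, 52, 56)) (21, -1, 74, (91, 94, 95)) (27, 1, 70, (91, 93, 93)) (45, 8, 55, (52, 54, 57)) (50, 8, 52, (52, 53, 57))
240 (44, 30, 35, (50, 54, 56)) (26, 5, 60, (93, 95, 97)) (25, -1, 64, (89, 92, 93)) (48, 11, 43, (43, 45, 48)) (50, 8, 43, (51, 53, 56))
248 (46, 32, 25, (50, 53, 56)) (25, 4, 53, (94, 97, 97)) (26, 0, 54, (89, 92, 91)) (47, 10, 35, (48, 50, 53)) (48, 7, 36, (48, 50, 53))
256 (47, 33, 15, (49, 50, 56)) (27, 5, 42, (82, 85, 85)) (26, 0, 46, (9
[... 206 characters left out ...]
43, 30, 1, (98, 100, 108)) (25, 4, 27, (20, 20, 22)) (22, -3, 32, (25, 23, 25)) (25, -9, 34, (29, 28, 30)) (49, 8, 10, (43, 45, 49))
280 (30, 18, 8, (162, 160, 161)) (20, 0, 24, (20, 18, 19)) (23, -2, 23, (22, 21, 22)) (26, -7, 24, (44, 44, 46)) (50, 9, -1, (79, 80, 87))
288 (24, 13, 6, (164, 163, 164)) (23, 3, 11, (21, 19, 21)) (21, -3, 16, (22, 21, 22)) (27, -7, 15, (44, 45, 48)) (43, 4, -2, (88, 91, 98))
296 (17, 6, 5, (103, 107, 116)) (19, 0, 7, (22, 22, 21)) (21, -3, 8, (23, 20, 21)) (26, -8, 7, (58, 59, 63)) (30, -8, 5, (105, 109, 117))
304 (12, 2, 2, (108, 112, 120)) (18, -1, 0, (109, 112, 120)) (17, -6, 3, (103, 107, 115)) (17, -15, 9, (175, 175, 176)) (-26, -58, 61, (117, 119, 125))
```

The vertical rod is the spring plunger inside the box: x≈25 mm, y≈0, top at 95 mm. The catch stem on the +y side is hidden behind the gripper. Neither is in the way of a push at y≈-18 mm with the fingertips at 0.128 m.

{"api": "send_rows", "payload": {
  "series": [
    [[0,0,0,-8,-6,6,0],[0,0,0,-30,-12,12,0],[0,0,0,-60,-18,17,0],[0,0,0,-82,-18,17,0],[0,0,0,-92,-18,17,0]]
  ]
}}

```text
t: 5.52
tcp_pos: [0.5471, 0.1486, 0.1518]
ee_rot: [[-0.97, -0.244, 0.001], [-0.244, 0.97, 0.0], [-0.001, -0.0, -1.0]]
force: [0.3, 0.4, 0.4]
width: 0.0008
```

```bash
python3 m.py 0.05 -.018 .128
```

```text
t 5.5167 tcp [0.5471 0.1486 0.1518] box -0.0517 -0.0193 tipz 0.1268 F [0.35 0.45 0.38] w 0.0008148393866375158
z [ 0.001  0.    -1.   ] rotz needed -0.002
tool shift mm [-101.7    1.5   -1.1]
```

{"api": "send_rows", "payload": {
  "series": [
    [[0,0,0,-7,0,0,0],[0,0,0,-14,0,0,0],[0,0,0,-21,0,0,0],[0,0,0,-28,0,0,0],[0,0,0,-35,0,0,0]]
  ]
}}

```text
t: 5.93
tcp_pos: [0.5777, 0.1576, 0.1528]
ee_rot: [[-0.97, -0.245, -0.001], [-0.245, 0.97, -0.0], [0.001, 0.0, -1.0]]
force: [-1.3, -0.3, 1.6]
width: 0.0005
```

{"api": "send_rows", "payload": {
  "series": [
    [[0,0,0,-7,0,0,0],[0,0,0,-14,0,0,0],[0,0,0,-21,0,0,0],[0,0,0,-28,0,0,0],[0,0,0,-35,0,0,0]]
  ]
}}

```text
t: 6.35
tcp_pos: [0.6126, 0.1663, 0.1527]
ee_rot: [[-0.97, -0.245, 0.0], [-0.245, 0.97, 0.0], [-0.0, -0.0, -1.0]]
force: [-0.2, 0.7, -0.1]
width: 0.0005
```

```bash
python3 m.py 0.05 -.018 .128
python3 - <<'E'
from plant import cams
import cv2
p,d=cams.snapshot("scene");cv2.imwrite("pics/s3.png",cv2.resize(p[90:240,160:340],None,fx=4,fy=4)[:,:,::-1])
E
```

```text
t 6.35 tcp [0.6126 0.1663 0.1527] box 0.0161 -0.0183 tipz 0.1277 F [-0.17  0.68 -0.14] w 0.0004809278925726705
z [ 0.  0. -1.] rotz needed -0.001
tool shift mm [-33.8   0.3  -0.3]
```

View pics/s3.png

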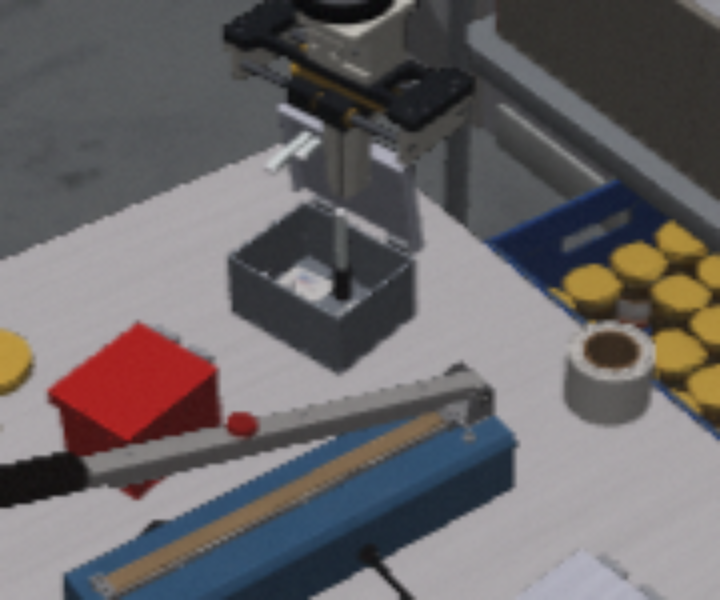

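The lid is rising as planned and is near upright. The stem at crop (290,152) is clear to the left of the fingers. I'll keep pushing.

{"api": "send_rows", "payload": {
  "series": [
    [[0,0,0,-7,0,0,0],[0,0,0,-14,0,0,0],[0,0,0,-21,0,0,0],[0,0,0,-28,0,0,0],[0,0,0,-34,0,0,0]]
  ]
}}

```text
t: 6.82
tcp_pos: [0.6457, 0.1745, 0.1526]
ee_rot: [[-0.97, -0.245, 0.0], [-0.245, 0.97, 0.0], [-0.0, 0.0, -1.0]]
force: [-0.9, 0.3, 0.5]
width: 0.0003
```

{"api": "send_rows", "payload": {
  "series": [
    [[0,0,0,-4,0,0,0],[0,0,0,-8,0,0,0],[0,0,0,-8,0,0,0]]
  ]
}}

```text
t: 7.07
tcp_pos: [0.6534, 0.1764, 0.1525]
ee_rot: [[-0.97, -0.245, 0.0], [-0.245, 0.97, 0.0], [-0.0, -0.0, -1.0]]
force: [-0.6, 0.6, -0.1]
width: 0.0005
```

```bash
python3 m.py 0.05 -.018 .128
python3 - <<'E'
from plant import cams
import cv2
p,d=cams.snapshot("scene");cv2.imwrite("pics/s4.png",cv2.resize(p[90:240,160:340],None,fx=4,fy=4)[:,:,::-1])
E
```

```text
t 7.0667 tcp [0.6534 0.1764 0.1525] box 0.0581 -0.0184 tipz 0.1275 F [-0.55  0.59 -0.11] w 0.00046253404560627555
z [ 0.  0. -1.] rotz needed -0.001
tool shift mm [ 8.1  0.4 -0.5]
```

View pics/s4.png

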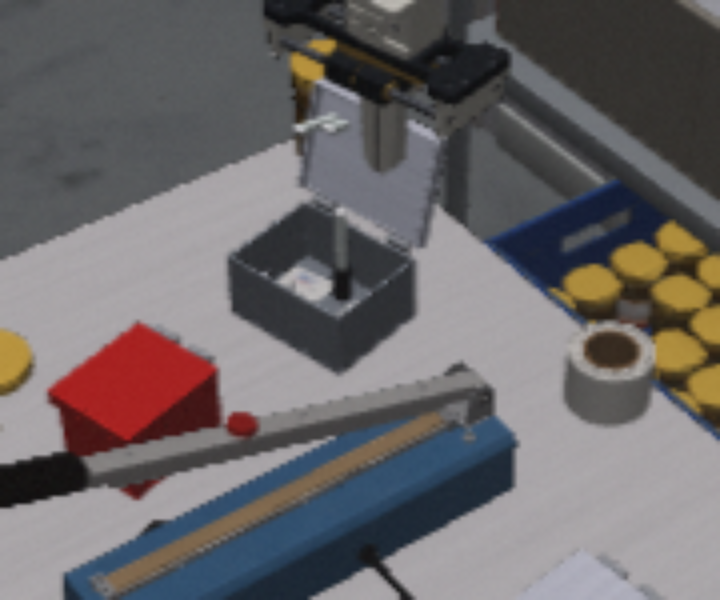

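{"api": "send_rows", "payload": {
  "series": [
    [[0,0,0,12,0,0,0],[0,0,0,35,0,0,0],[0,0,0,70,0,-5,0],[0,0,0,105,0,-20,0],[0,0,0,140,0,-40,0]]
  ]
}}

```text
t: 7.53
tcp_pos: [0.5139, 0.1416, 0.1912]
ee_rot: [[-0.97, -0.245, -0.004], [-0.245, 0.97, -0.0], [0.004, 0.001, -1.0]]
force: [0.6, 0.0, 1.9]
width: 0.0004
```

{"api": "send_rows", "payload": {
  "series": [
    [[0,0,0,10,0,-10,0],[0,0,0,20,0,-20,0],[0,0,0,20,0,-20,0],[0,0,0,20,0,-20,0],[0,0,0,20,0,-20,0]]
  ]
}}

```text
t: 7.95
tcp_pos: [0.4978, 0.1372, 0.2123]
ee_rot: [[-0.97, -0.245, 0.0], [-0.245, 0.97, 0.0], [-0.0, 0.0, -1.0]]
force: [-1.1, -0.1, -0.3]
width: 0.0008
```

```bash
python3 m.py
python3 - <<'E'
from plant import cams
import cv2,numpy as np
p,d=cams.snapshot("scene");cv2.imwrite("pics/s5.png",p[:,:,::-1])
cv2.imwrite("pics/s5c.png",cv2.resize(p[90:240,160:340],None,fx=4,fy=4)[:,:,::-1])
np.savez("pics/s5.npz",p=p,d=d,**cams.camera_model("scene"))
from h import world
W,d,p=world("pics/s5.npz")
c=np.array([.5925,.18,0]);u=np.array([.9694,.2453,0]);v=np.array([-.2453,.9694,0])
q=W.reshape(-1,3)-c;X=np.c_[q@u,q@v,q[:,2]]
m=(X[:,0]<.13)&(X[:,0]>.02)&(X[:,1]<.03)&(X[:,1]>-.05)&(X[:,2]>.1)&(X[:,2]<.15)&(d.ravel()>0)
k=np.polyfit(X[m][:,2],X[m][:,0],1);print(m.sum(),'angle',np.pi/2+np.arctan(k[0]))
p,d=cams.snapshot("top");np.savez("pics/t5.npz",p=p,d=d,**cams.camera_model("top"))
W0,d0,_=world("pics/top0.npz");W1,d1,_=world("pics/t5.npz")
for n,(a,b) in dict(gold=(164,137),stamp=(170,245),white=(353,265),tape=(302,249),narrow=(340,200)).items(): 
    f=lambda W:np.median(W[b-2:b+3,a-2:a+3].reshape(-1,3),0).round(3)
    print(n,f(W0),f(W1))
E
```

```text
t 7.95 tcp [0.4978 0.1372 0.2123] box -0.1023 -0.0182 tipz 0.1873 F [-1.14 -0.07 -0.34] w 0.000823287309385746
z [ 0.  0. -1.] rotz needed -0.001
364 angle 2.0460307630269483
gold [0.723 0.356 0.097] [0.722 0.356 0.097]
stamp [0.362 0.336 0.044] [0.362 0.336 0.045]
white [ 0.301 -0.27   0.1  ] [ 0.301 -0.27   0.098]
tape [ 0.349 -0.112  0.001] [ 0.349 -0.113  0.001]
narrow [ 0.515 -0.235  0.07 ] [ 0.515 -0.235  0.071]
```

View pics/s5.png

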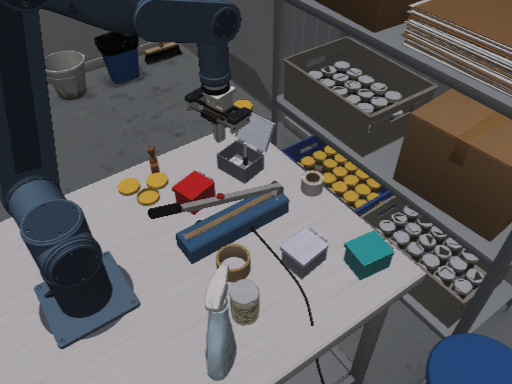

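View pics/s5c.png

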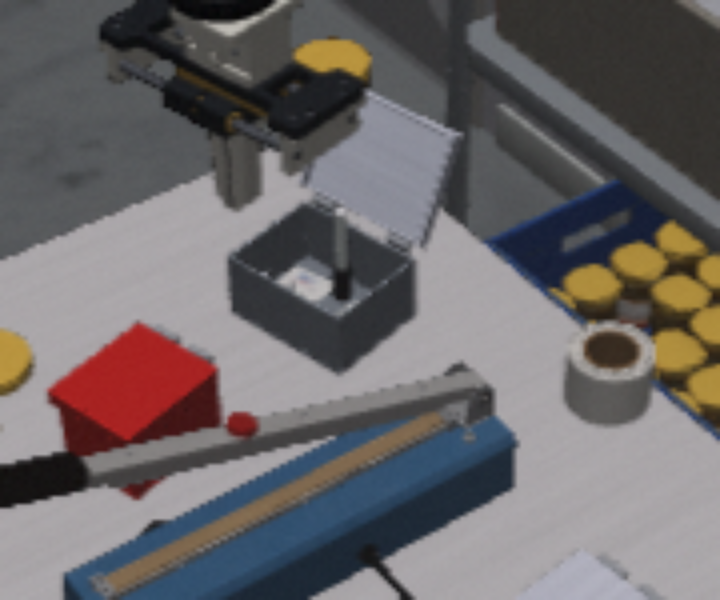

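The lid rests at its stop, measured at 2.05 rad. The gripper is clear, and the bystanders and the narrow box have not moved. Handing in.

```bash
python3 -c "
from plant import hand_in
print(hand_in())"
```

```text
the job is handed in; nothing more can be done
None
```

The wide box is open and handed in; `hand_in()` gave no verdict.

- **Opening:** I chose the wide box by its measured lid width of about 129 mm. I pressed the lid's front with closed fingertips to its stop at about 8 N, then pulled the fingers away. The spring raised the lid to about 0.90 rad, untouched. I then pushed its front edge back with the outside of the fingers, to the right of the catch stem.
- **Last checks, at about 8 s of the 42 s allowed:**
  - The depth fit puts the lid at 2.05 rad, resting on its stop with the gripper clear.
  - The narrow box is still shut.
  - At fixed points on the jars, the stamp and the narrow lid, depth readings match the start within 2 mm. The tape's check point read table height both times, so the tape was checked only by eye in the last picture, where it looks unmoved.
  - White sachet material lies on the box floor. I couldn't tell the two sachets apart, but the fingertips stayed above about 0.127 m once the lid was up.

No check failed. The only disagreement was between the two cameras on the box's position: about 2 mm in each axis and 2° in yaw. I used values in between.

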